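Erect the transformer case and start its hold-down bolt

TASK

Raise both hinged side panels of the small metal transformer case until they stand upright. Then find the start of the thread of the hold-down bolt in the middle: turn the bolt backward (counter-clockwise seen from above) until you notice it drop, stop there, and from that point turn it forward (clockwise) one full turn. Finish while holding the bolt by its flat head, gripped between the fingers and kept still with that one turn engaged; do not push the loose things around the case about.

Things in the scene. Friction and masses are not known exactly. Their poses are not given: they have to be found in the camera images.
- chassis: Transformer case, fixed to the table: bare aluminium floor 122 (x) x 124 (y) mm, top 20 mm above the table. Origin on the table under its centre (the bolt axis), z up. Fixed end walls at x = +-59.5 mm, 3 mm thick, top at 54 mm. In the middle a copper toroid coil (78 mm across, top at 45 mm) round a steel threaded boss (top at 46 mm). Side panels hinge along x at y = +-65 mm, 22 mm up.
- left_panel (a joint): Angle of the +y side panel (rad): 0 lies level pointing outward, pi/2 upright (end stop). Starts at 0 to 0.25. 112 mm long, 3 mm thick, 73 mm from hinge to outer edge, 0.15 kg. A stiff hinge (0.16 N m) keeps it where it is left.
- right_panel (a joint): Angle of the same kind of panel on the -y side: 0 level and outward, pi/2 upright (end stop).
- left_panel_bar (a point): Middle of the axis of the left panel's outer edge, a round steel bar 10 mm thick, 112 mm long, parallel to the hinge and 68 mm from it; moves with the panel. Beside the bar is an open hand slot, 60 mm long (centred) and 40 mm wide (23 to 63 mm from the hinge line), so that fingers can pinch the bar from above, one of them in the slot.
- right_panel_bar (a point): Middle of the axis of the right panel's edge bar, of the same shape with the same slot.
- left_panel_hinge (a point): Middle of the left panel's hinge line; axes as the case.
- right_panel_hinge (a point): Middle of the right panel's hinge line; axes as the case.
- bolt_head: Head of the upright captive steel bolt (0.28 kg) in the middle of the case: washer flange 40 mm across, 3 mm thick; neck 12 mm across, 8 mm high; then a flat upright paddle 28 mm wide (its x), 10 mm thick (its y), 28 mm high. Origin at the centre of the flange's underside; paddle 11 to 39 mm above it. Turns and slides with the bolt; the origin starts 64 to 68 mm above the table.
- bolt_grip (a point): Centre of the paddle, on the bolt axis, 25 mm above the underside of the flange; axes as the head (x along the paddle's width, y across its thickness).
- bolt (a joint): Turn of the bolt (rad): counter-clockwise from above (backward) positive, clockwise (forward) negative; 0 is the start of the thread. It starts between -2.2 and -0.6, resting on the outer end of the thread, and turns easily (0.01 N m).
- bolt_lift (a joint): Height of the bolt (m), 0 at the boss top. Right-hand thread, 8 mm a turn, 1.5 mm axial play. Turned backward it climbs to 0; at a turn of 0 to 0.25 rad it drops 8 mm by its weight into the thread start, if the fingers do not carry it (straddle the paddle with fingers slightly open, or let go). Turned forward from there it sinks 8 mm a turn: one turn in is about -0.016.
- tape: Bystander: black roll of tape, 62 mm across, 19 high, loose; origin under its centre.
- driver: Bystander: loose screwdriver with a green handle, 149 mm long, between case and robot.
- filter_box: Bystander: loose die-cast metal box, 64x94x36 mm, behind the case.
- meter: Bystander: loose yellow and black multimeter, 152x78x48 mm.
- reel: Bystander: loose reel of solder, 56 mm across, 46 high.

How it is judged:
By the outcome, as a careful person would: the job done as asked, in the order asked, and still so for the second after the job is handed in, while the arm keeps its last pose, push and grip.
It also fails if it takes over 72 s, if anything falls off the work surface, if the arm or the gripper's body presses on something with over 40 N, if the wrist force passes 120 N, or if a joint passes its speed limit or range.

ROBOT

A 7-joint arm with a two-finger parallel gripper is mounted at the origin on a cart in front of the work surface, level with it; the furniture and walls round the work are solid. World frame = base frame: x ahead of the robot, y to its left, z up, the work surface at z = 0. Lengths are in m, angles in rad, forces in N, time in s.
With the tool pointing down it reaches from about 0.4 to 0.85 m from the base axis. Payload 4.5 kg.
Tool frame: the origin (TCP) lies at the very end of the fingers, on their centre line; the grasp point (between the pads) lies 19 mm behind it; z points along the fingers, y is the line along which they close (so a half turn about z gives the same grasp; the last joint's range is limited). The gripper opens to 85 mm and grips with 20 to 120 N. Pads are 22 mm wide; open, the fingers measure 114 mm over their backs; the gripper's body (76 mm by 85 mm) begins 54 mm behind the grasp point. The pads swing forward as they close: fully open they stand 13 mm farther back than shut.
Start: joints at [1.29, 0.689, -0.195, 1.565, 0.157, 0.902, -0.215], TCP at [0.194, -0.594, 0.231] pointing down, gripper open.
Joint ranges: [-3.01, 3.01], [-0.46, 2.08], [-1.47, 1.51], [0.13, 2.56], [-1, 4.14], [0.04, 2.09], [-2.66, 2.66]. Speed limits (rad/s): [2.57, 2.57, 3.14, 3.14, 3.14, 3.14, 3.14].

INTERFACE

Orientations are given as a 3x3 rotation matrix whose columns are the frame's x, y, z axes.
In Python, from plant import bot gives the robot as it stands. The module is installed in compiled form; this text tells all that it offers.
- The arm moves only by the tool jog_arm, never from a script. Its argument "targets" is a list that holds one entry, the list of rows, each a list of 7 numbers: the closure, from 0 (fully open) to 1 (shut), then the shift along the tool's x, y, z in a scale on which 1.0 is 0.8 m, then the turn, a rotation vector about the tool's x, y, z in parts of the range, where 1.0 means 4 rad. A call has 1 to 8 rows; each row is the pose to reach, as a shift and turn from the pose commanded when the call began, along the tool's axes at that moment; what a row does not reach only later rows make up. A row lasts 1/8 s, in which the tool goes at most 62.5 mm and 10.7 degrees, less where a joint would pass 70% of its speed; a pose out of reach is approached as far as the arm can. A call with a gripper value outside its range is refused whole. The fingers move at their own pace and stop on an object; "newtons" is the grip in N (left out, the last holds). Time passes only in rows, so rows that repeat a pose let the fingers close. It gives the time, the measured TCP pose, the force, the opening and the grip force at its end, in the units of the state.
- bot.read_state(): the state, without advancing time (a new reading comes with each control period).
- bot.read_camera(name): name is "scene" or "top"; returns a dict with "img" (384x512x3 uint8, red, green, blue), "K" (3x3 intrinsics, pixels), "R" (3x3) and "t" (3): a world point X has camera coordinates R X + t. Camera axes: x right, y down, z forward; pixel columns grow to the right and rows downward; lengths in m; the calibration is good to about 2 mm. A picture is of the moment at which its call begins. There is no depth.
- bot.job_done(): hands the job in; it is judged then, once.
The state is a dict: "t": time; "joint_pos": joint angles; "qvel": joint speeds; "joint_torque": joint torques, N m; "tcp_pos": TCP position; "orientation": TCP orientation; "contact_force": force on the tool from outside, world axes, zero at the start; "torque": the same for the moment, N m; "gripper_width": opening from 0.0 (shut) to 1.0 (fully open); "grasp_force": force on a finger pad.
Only numpy, scipy, OpenCV 4.12 (cv2) and the standard library are available. Lean on these libraries where they do the work, as an engineer would, in place of code of your own. Each camera call takes 0.05 s, during which the arm holds its last target. There are 200 camera calls.

## Working session

There is one attempt and no reset: what is moved stays moved. The work goes in short steps, Python scripts to look and compute and a tool call to move; the robot and the scene stay as the last step left them, time stands still between calls to the robot, and variables do not carry over. Pictures are saved under pics/ and viewed, at most 10 in all, crops included, and the job is handed in when it is done.

Besides the shell and the picture viewer there is one more tool, called after "Call:" as name(argument=value, ...), one argument or row to a line, values as JSON. jog_arm: Moves the arm, as the interface text tells. Its arguments: {"type":"object","properties":{"targets":{"type":"array","items":{"type":"array","items":{"type":"array","items":{"type":"number"}}}},"newtons":{"type":"number"}},"required":["targets"]}

```bash
mkdir -p pics; python3 - <<'E'
from plant import bot
import cv2,numpy as np
np.set_printoptions(precision=4,suppress=True)
s=bot.read_state()
for k,v in s.items(): print(k,np.array(v))
for n in("scene","top"):
    c=bot.read_camera(n); cv2.imwrite(f"pics/{n}0.png",c["img"][:,:,::-1]); np.savez(f"{n}0.npz",**c)
    print(n,c["K"],c["R"],c["t"],-np.array(c["R"]).T@c["t"])
E
```

```text
t 0.0
joint_pos [ 1.2898  0.69   -0.1945  1.5664  0.1573  0.9025 -0.2151]
qvel [-0.0005  0.0018  0.0013 -0.0001  0.0004 -0.0008 -0.0013]
joint_torque [ -0.0006 -53.9612  -1.2667 -15.8545   0.0091   0.0094  -0.    ]
tcp_pos [ 0.1932 -0.5937  0.2305]
orientation [[ 0.9508  0.3097 -0.0007]
 [ 0.3097 -0.9508  0.0017]
 [-0.0002 -0.0018 -1.    ]]
contact_force [-0.379  -0.1105  0.0041]
torque [ 0.0509 -0.0348  0.0451]
grasp_force 0.0
gripper_width 0.9998358311301938
scene [[387.7977   0.     250.8088]
 [  0.     387.7977 189.5329]
 [  0.       0.       1.    ]] [[-0.7191 -0.6949  0.0092]
 [-0.3224  0.3219 -0.8902]
 [ 0.6156 -0.6431 -0.4554]] [0.4166 0.2469 1.0086] [-0.2418  0.8586  0.6753]
top [[419.7396   0.     254.3551]
 [  0.     419.7396 197.6118]
 [  0.       0.       1.    ]] [[ 0.0738 -0.9973 -0.0009]
 [-0.9758 -0.072  -0.2066]
 [ 0.206   0.0162 -0.9784]] [0.0139 0.5723 1.102 ] [0.3305 0.0372 1.1965]
```

View pics/scene0.png

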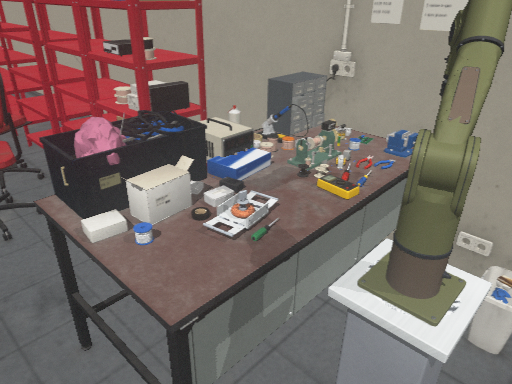

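View pics/top0.png

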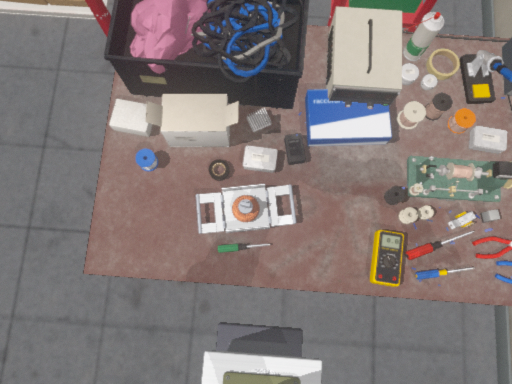

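The scene view shows the case near (243,212) with the orange coil in its middle. In the top view it is centred near (246,208), with panels left (207,212) and right (284,204) and the driver at (243,247). I'll enlarge both.

```bash
python3 - <<'E'
import cv2,numpy as np
a=cv2.imread("pics/top0.png")[175:255,185:305]; b=cv2.imread("pics/scene0.png")[182:242,195:285]
A=cv2.resize(a,None,fx=6,fy=6,interpolation=cv2.INTER_CUBIC)
B=cv2.resize(b,None,fx=8,fy=8,interpolation=cv2.INTER_CUBIC)
cv2.imwrite("pics/topc.png",A);cv2.imwrite("pics/scc.png",B)
E
```

```text
(no output)
```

View pics/topc.png

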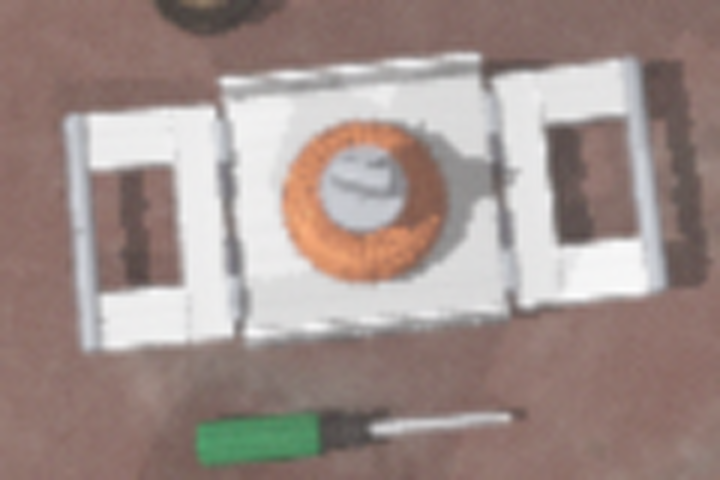

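View pics/scc.png

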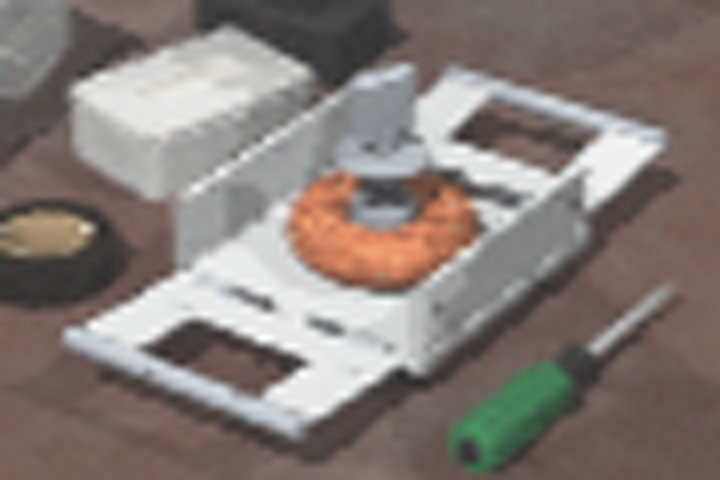

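The enlarged top view shows the bars at left (70,116)-(90,350) and right (632,60)-(656,290), and the flange centred at (363,188). The enlarged scene view shows the left bar at (68,338)-(300,432), the right bar at (450,72)-(660,135), and the paddle at about (340-415, 65-130).

```bash
cat > h.py <<'E'
import cv2,numpy as np
np.set_printoptions(precision=4,suppress=True)
def load(n): return np.load(n+".npz")
def ray(c,p):
    d=c["R"].T@np.linalg.solve(c["K"],[p[0],p[1],1]); return -c["R"].T@c["t"],d/np.linalg.norm(d)
def plane(c,p,z):
    o,d=ray(c,p); return o+d*(z-o[2])/d[2]
def proj(c,X):
    v=c["K"]@(c["R"]@np.asarray(X,float)+c["t"]); return v[:2]/v[2]
def tri(c1,p1,c2,p2):
    o1,d1=ray(c1,p1);o2,d2=ray(c2,p2)
    s=np.linalg.lstsq(np.c_[d1,-d2],o2-o1,rcond=None)[0]
    a,b=o1+s[0]*d1,o2+s[1]*d2; return (a+b)/2,np.linalg.norm(a-b)
E
python3 - <<'E'
from h import *
T,S=load("top0"),load("scene0")
t=lambda x,y:((x+.5)/6-.5+185,(y+.5)/6-.5+175)
s=lambda x,y:((x+.5)/8-.5+195,(y+.5)/8-.5+182)
P={}
for n,a,b in[("LL far",t(71,116),s(70,335)),("LL near",t(91,350),s(300,430)),("R far",t(632,60),s(452,73)),("R near",t(656,290),s(660,137))]:
    P[n],e=tri(T,a,S,b); print(n,P[n],e)
L=(P["LL far"]+P["LL near"])/2;R=(P["R far"]+P["R near"])/2
print("L,R mid",L,R,"centre",(L+R)/2,"yaw",np.arctan2(-(L-R)[0],(L-R)[1]))
for n,c in(("T",T),("S",S)):
    h=cv2.cvtColor(c["img"],cv2.COLOR_RGB2HSV); m=cv2.inRange(h,(5,110,80),(20,255,255))
    box=(230,190,35,40) if n=="T" else (225,195,35,30)
    mm=np.zeros_like(m);x,y,w,hh=box;mm[y:y+hh,x:x+w]=m[y:y+hh,x:x+w]
    pts=cv2.findNonZero(mm); el=cv2.fitEllipse(cv2.convexHull(pts)); print(n,el)
    if n=="T": print("toroid",plane(T,el[0],.033))
print("flange",plane(T,t(363,188),.068))
a=T["img"][193:223,230:265,::-1];b=S["img"][186:216,230:260,::-1]
f=lambda i:cv2.resize(i,(390,390) ,interpolation=cv2.INTER_CUBIC)
cv2.imwrite("pics/pad.png",np.hstack([f(a[:,:30]),f(b)]))
E
```

```text
LL far [0.5734 0.2207 0.0314] 0.0024314553832448073
LL near [0.464  0.2007 0.0293] 0.0012698731553454
R far [ 0.6202 -0.0423  0.0328] 0.0013436643307030223
R near [ 0.5108 -0.0593  0.0353] 0.0006239667825580987
L,R mid [0.5187 0.2107 0.0303] [ 0.5655 -0.0508  0.0341] centre [0.5421 0.08   0.0322] yaw 0.17719360861475403
T ((244.9885711669922, 208.24282836914062), (24.946414947509766, 25.34245491027832), 5.95003604888916)
toroid [0.5429 0.0805 0.033 ]
S ((242.27870178222656, 209.9178466796875), (14.466805458068848, 22.7021427154541), 87.61253356933594)
flange [0.543  0.0795 0.068 ]
```

View pics/pad.png

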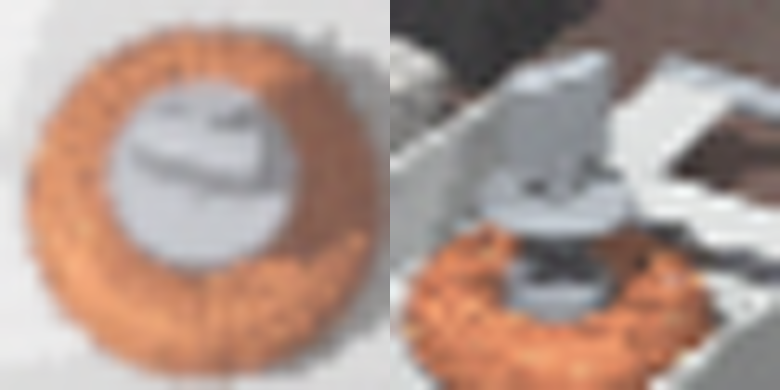

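The left crop shows the paddle's near bottom edge running (135,155)-(265,190), so its width lies about 79° from world x. The right crop shows the paddle standing on the flange, over the neck and coil. The numbers agree: bar spacing is 265.7 mm (expected about 266), the case centre is (0.5425, 0.080), and yaw is 0.177. I'll start with the right panel.

The rows are not in the units I measure in: shifts go in shares of 0.8 m and turns go in shares of 4 rad. I convert before sending: 0.522 m is 0.6525, -0.401 m is -0.5013, 0.138 rad is 0.0345.

Call:
jog_arm(
  targets=[
    [[0.53,0.6525,-0.5013,0.1125,0,0,0.0345],[0.53,0.6525,-0.5013,0.1125,0,0,0.0345],[0.53,0.6525,-0.5013,0.1125,0,0,0.0345],[0.53,0.6525,-0.5013,0.1125,0,0,0.0345],[0.53,0.6525,-0.5013,0.1125,0,0,0.0345],[0.53,0.6525,-0.5013,0.1125,0,0,0.0345],[0.53,0.6525,-0.5013,0.1125,0,0,0.0345],[0.53,0.6525,-0.5013,0.1125,0,0,0.0345]],
  ],
  newtons=40,
)

```text
t: 1.1
tcp_pos: [0.4746, -0.184, 0.1631]
orientation: [[0.984, 0.176, -0.0], [0.176, -0.984, -0.0], [-0.0, 0.0, -1.0]]
contact_force: [1.0, -1.1, 0.4]
gripper_width: 0.473
grasp_force: 0.0
```

Call:
jog_arm(
  targets=[
    [[0.53,0.1413,-0.1438,0.0538,0,0,0],[0.53,0.1413,-0.1438,0.0538,0,0,0],[0.53,0.1413,-0.1438,0.0538,0,0,0],[0.53,0.1413,-0.1438,0.0538,0,0,0],[0.53,0.1413,-0.1438,0.0538,0,0,0]],
  ],
)

```text
t: 1.72
tcp_pos: [0.5638, -0.0536, 0.1203]
orientation: [[0.985, 0.175, -0.001], [0.175, -0.985, -0.001], [-0.002, 0.001, -1.0]]
contact_force: [-1.0, 0.2, -0.0]
gripper_width: 0.472
grasp_force: 0.0
```

```bash
python3 - <<'E'
from plant import bot
from h import *
import time
s=bot.read_state(); print(s["tcp_pos"],s["joint_pos"],s["t"])
for n in("scene","top"):
    c=bot.read_camera(n); np.savez(n+"1.npz",**c)
a=cv2.resize(np.load("top1.npz")["img"][160:260,190:320,::-1],None,fx=3.8,fy=3.8); b=cv2.resize(np.load("scene1.npz")["img"][150:250,200:280,::-1],None,fx=3.8,fy=3.8)
cv2.imwrite("pics/a1.png",np.hstack([a,b]))
E
```

```text
[ 0.5638 -0.0536  0.1203] [ 0.02    0.7685 -0.0123  1.846   0.0193  0.5287 -1.4001] 1.725
```

View pics/a1.png

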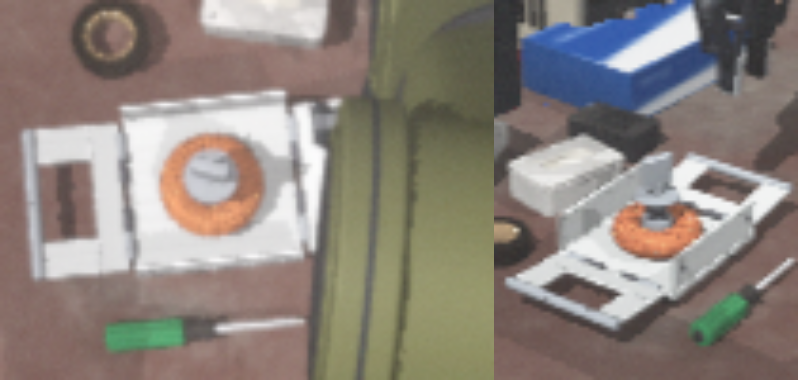

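The top view shows the arm covering the right panel, with the coil at (210,183) in the crop. The scene view shows the fingers above the right panel at (740,50). I'll descend and pinch.

In the tool's units: 0.106 m is 0.1325, 0.08 m is 0.1.

Call:
jog_arm(
  targets=[
    [[0.53,0.0025,-0.0038,0.05,0,0,0],[0.53,0.0025,-0.0038,0.1,0,0,0],[0.53,0.0025,-0.0038,0.1325,0,0,0],[0.53,0.0025,-0.0038,0.1325,0,0,0],[1,0.0025,-0.0038,0.1325,0,0,0],[1,0.0025,-0.0038,0.1325,0,0,0],[1,0.0025,-0.0038,0.1325,0,0,0],[1,0.0025,-0.0038,0.1325,0,0,0]],
  ],
  newtons=30,
)

```text
t: 2.82
tcp_pos: [0.5674, -0.0528, 0.0162]
orientation: [[0.985, 0.173, 0.004], [0.173, -0.985, -0.004], [0.003, 0.004, -1.0]]
contact_force: [1.4, -5.3, -0.3]
gripper_width: 0.101
grasp_force: 29.2
```

Call:
jog_arm(
  targets=[
    [[1,0,-0.0038,-0.0138,0,0,0],[1,0,-0.0113,-0.0294,0,0,0],[1,0,-0.0213,-0.0425,0,0,0],[1,0,-0.0338,-0.0538,0,0,0],[1,0,-0.0488,-0.0625,0,0,0],[1,0,-0.065,-0.0675,0,0,0],[1,0,-0.0775,-0.0694,0,0,0],[1,0,-0.0775,-0.0694,0,0,0]],
  ],
)

```text
t: 3.82
tcp_pos: [0.5574, 0.006, 0.0763]
orientation: [[0.985, 0.171, 0.007], [0.171, -0.985, -0.006], [0.006, 0.008, -1.0]]
contact_force: [-6.3, -10.0, 38.1]
gripper_width: 0.099
grasp_force: 33.5
```

In the tool's units: -0.008 m is -0.01, -0.006 m is -0.0075.

Call:
jog_arm(
  targets=[
    [[1,0,0,-0.0063,0,0,0],[1,0,-0.005,-0.0075,0,0,0],[1,0,-0.01,-0.0075,0,0,0],[1,0,-0.01,-0.0075,0,0,0]],
  ],
)

```text
t: 4.32
tcp_pos: [0.5557, 0.0139, 0.0776]
orientation: [[0.985, 0.172, 0.004], [0.172, -0.985, -0.007], [0.003, 0.007, -1.0]]
contact_force: [1.2, -11.6, 8.2]
gripper_width: 0.103
grasp_force: 31.6
```

```bash
python3 - <<'E'
from plant import bot
from h import *
c=bot.read_camera("scene"); np.savez("scene2.npz",**c)
b=cv2.resize(c["img"][150:250,190:310,::-1],None,fx=6,fy=6,interpolation=cv2.INTER_CUBIC)
cv2.imwrite("pics/a2.png",b)
E
```

```text
(no output)
```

View pics/a2.png

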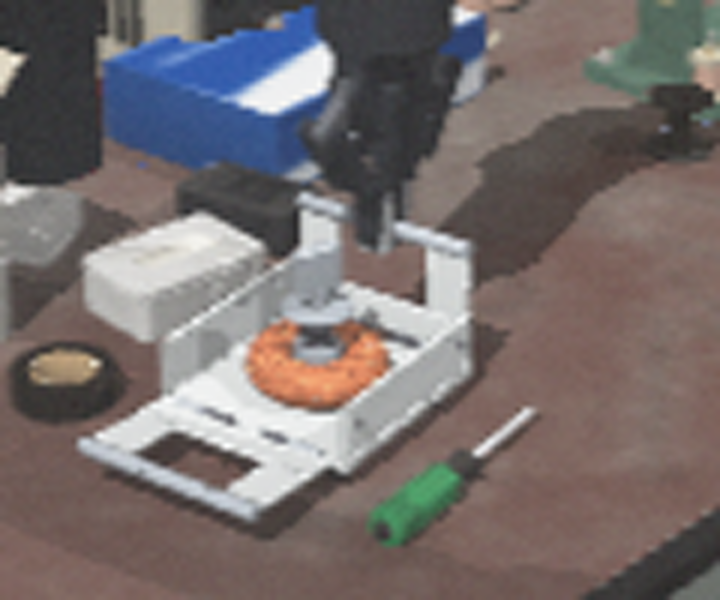

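The picture shows the right panel standing, with its bar at (300,200)-(470,245) and the fingers on it. The left panel is still down. I'll push a little further to confirm the end stop.

In the tool's units: -0.005 m is -0.0063, -0.003 m is -0.0038.

Call:
jog_arm(
  targets=[
    [[1,0,-0.0038,0,0,0,0],[1,0,-0.0063,0,0,0,0],[1,0,-0.0063,0,0,0,0]],
  ],
)

```text
t: 4.75
tcp_pos: [0.5558, 0.014, 0.0777]
orientation: [[0.986, 0.168, 0.006], [0.168, -0.986, -0.012], [0.004, 0.013, -1.0]]
contact_force: [3.2, -20.6, 5.8]
gripper_width: 0.102
grasp_force: 31.7
```

In the tool's units: -0.17 m is -0.2125, -0.09 m is -0.1125.

Call:
jog_arm(
  targets=[
    [[1,0,0.0063,0,0,0,0],[0.6,0,0.0075,0,0,0,0],[0.6,0,0.0075,0,0,0,0],[0.55,0,0.0075,-0.0625,0,0,0],[0.55,0,0.0075,-0.1125,0,0,0],[0.53,-0.0038,-0.0625,-0.1125,0,0,0],[0.53,-0.0038,-0.1375,-0.1125,0,0,0],[0.53,-0.0038,-0.2125,-0.1125,0,0,0]],
  ],
)

```text
t: 5.75
tcp_pos: [0.5187, 0.1947, 0.166]
orientation: [[0.984, 0.178, -0.001], [0.178, -0.984, 0.001], [-0.001, -0.002, -1.0]]
contact_force: [1.0, 0.1, 0.3]
gripper_width: 0.471
grasp_force: 0.0
```

In the tool's units: 0.04 m is 0.05, -0.02 m is -0.025.

Call:
jog_arm(
  targets=[
    [[0.53,0,-0.025,0,0,0,0],[0.53,0,-0.025,0.05,0,0,0],[0.53,0,-0.025,0.05,0,0,0]],
  ],
)

```text
t: 6.12
tcp_pos: [0.5133, 0.2118, 0.1238]
orientation: [[0.984, 0.179, -0.007], [0.179, -0.984, -0.002], [-0.007, 0.0, -1.0]]
contact_force: [-0.9, -0.5, -0.4]
gripper_width: 0.468
grasp_force: 0.0
```

```bash
python3 - <<'E'
from plant import bot
from h import *
s=bot.read_state(); print(s["tcp_pos"],s["joint_pos"],s["orientation"])
c=bot.read_camera("scene"); np.savez("scene3.npz",**c)
# right bar ends, expected if upright
C=np.array([.5425,.08,0]);ex=np.array([.984,.176,0]);ey=np.array([-.176,.984,0])
for th in(np.pi/2,1.45,1.35):
  print(th,[proj(c,C+sx*.056*ex-(.065+.068*np.cos(th))*ey+[0,0,.022+.068*np.sin(th)]) for sx in(-1,1)])
b=cv2.resize(c["img"][150:250,190:310,::-1],None,fx=6,fy=6,interpolation=cv2.INTER_CUBIC)
cv2.imwrite("pics/a3.png",b)
E
```

```text
[0.5133 0.2118 0.1238] [-0.5031  0.7562  0.0502  1.8738 -0.0723  0.5201 -1.7948] [[ 0.9839  0.1786 -0.0067]
 [ 0.1786 -0.9839 -0.0017]
 [-0.0069  0.0005 -1.    ]]
1.5707963267948966 [array([267.4048, 191.948 ]), array([239.5293, 183.3116])]
1.45 [array([268.708 , 191.1408]), array([240.9104, 182.5786])]
1.35 [array([269.7566, 190.6885]), array([242.0299, 182.1802])]
```

View pics/a3.png

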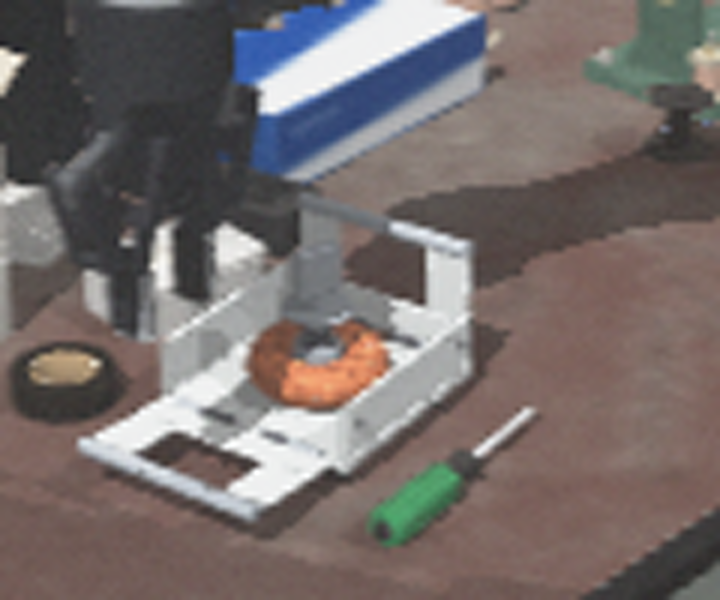

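The right bar shows at (302,200)-(472,245), within about 1 px of where an upright panel should put it. The left bar is at (80,440)-(258,515). I'll pinch the left bar now.

In the tool's units: 0.113 m is 0.1413, 0.08 m is 0.1.

Call:
jog_arm(
  targets=[
    [[0.53,0.0069,0.005,0.05,0,0,0],[0.53,0.0069,0.005,0.1,0,0,0],[0.53,0.0069,0.005,0.1413,0,0,0],[0.53,0.0069,0.005,0.1413,0,0,0],[1,0.0069,0.005,0.1413,0,0,0],[1,0.0069,0.005,0.1413,0,0,0],[1,0.0069,0.005,0.1413,0,0,0],[1,0.0069,0.005,0.1413,0,0,0]],
  ],
)

```text
t: 7.18
tcp_pos: [0.5239, 0.209, 0.014]
orientation: [[0.984, 0.176, 0.003], [0.176, -0.984, 0.002], [0.003, -0.001, -1.0]]
contact_force: [2.1, 1.9, 2.8]
gripper_width: 0.102
grasp_force: 29.5
```

In the tool's units: -0.063 m is -0.0788, 0.002 m is 0.0025.

Call:
jog_arm(
  targets=[
    [[1,0,0.0025,-0.0159,0,0,0],[1,0,0.0083,-0.0319,0,0,0],[1,0,0.0171,-0.0463,0,0,0],[1,0,0.0288,-0.0588,0,0,0],[1,0,0.0425,-0.0688,0,0,0],[1,0,0.0581,-0.0756,0,0,0],[1,0,0.0719,-0.0788,0,0,0],[1,0,0.0719,-0.0788,0,0,0]],
  ],
)

```text
t: 8.18
tcp_pos: [0.5339, 0.1541, 0.0794]
orientation: [[0.984, 0.177, 0.004], [0.177, -0.984, 0.005], [0.004, -0.004, -1.0]]
contact_force: [-2.0, 5.5, 21.9]
gripper_width: 0.101
grasp_force: 32.0
```

In the tool's units: 0.015 m is 0.0188, -0.004 m is -0.005.

Call:
jog_arm(
  targets=[
    [[1,0,0.0038,-0.0038,0,0,0],[1,0,0.0088,-0.005,0,0,0],[1,0,0.0138,-0.005,0,0,0],[1,0,0.0188,-0.005,0,0,0],[1,0,0.0188,-0.005,0,0,0]],
  ],
)

```text
t: 8.8
tcp_pos: [0.536, 0.1421, 0.0814]
orientation: [[0.984, 0.179, 0.003], [0.179, -0.984, 0.007], [0.004, -0.006, -1.0]]
contact_force: [1.2, 10.6, 4.3]
gripper_width: 0.096
grasp_force: 30.4
```

In the tool's units: 0.006 m is 0.0075, 0.003 m is 0.0038.

Call:
jog_arm(
  targets=[
    [[1,0,0.0038,0,0,0,0],[1,0,0.0075,0,0,0,0],[1,0,0.0075,0,0,0,0]],
  ],
)

```text
t: 9.18
tcp_pos: [0.536, 0.1419, 0.0815]
orientation: [[0.983, 0.184, 0.002], [0.184, -0.983, 0.013], [0.004, -0.013, -1.0]]
contact_force: [-1.8, 20.3, 3.3]
gripper_width: 0.097
grasp_force: 30.7
```

In the tool's units: -0.09 m is -0.1125, 0.057 m is 0.0713, -0.54 rad is -0.135.

Call:
jog_arm(
  targets=[
    [[1,0,-0.0075,0,0,0,0],[0.6,0,-0.0088,0,0,0,0],[0.6,0,-0.0088,0,0,0,0],[0.6,0,-0.0088,-0.0625,0,0,0],[0.55,0,-0.0088,-0.1125,0,0,0],[0.53,-0.0063,0.0375,-0.1125,0,0,-0.045],[0.53,-0.0063,0.0713,-0.1125,0,0,-0.09],[0.53,-0.0063,0.0713,-0.1125,0,0,-0.135]],
  ],
)

```text
t: 10.18
tcp_pos: [0.541, 0.0684, 0.1699]
orientation: [[0.755, 0.656, -0.002], [0.656, -0.755, -0.004], [-0.004, 0.002, -1.0]]
contact_force: [0.3, 0.5, 0.7]
gripper_width: 0.47
grasp_force: 0.0
```

In the tool's units: -0.66 rad is -0.165.

Call:
jog_arm(
  targets=[
    [[0.53,0,0,0,0,0,-0.045],[0.53,0,0,0,0,0,-0.09],[0.53,0,0,0,0,0,-0.135],[0.53,0,0,0,0,0,-0.165],[0.53,0,0,0,0,0,-0.165],[0.53,0,0,0,0,0,-0.165]],
  ],
)

```text
t: 10.92
tcp_pos: [0.5412, 0.0729, 0.1699]
orientation: [[0.196, 0.981, -0.001], [0.981, -0.196, -0.001], [-0.001, -0.001, -1.0]]
contact_force: [-0.2, -1.1, -0.6]
gripper_width: 0.466
grasp_force: 0.0
```

```bash
python3 - <<'E'
from plant import bot
from h import *
s=bot.read_state(); print(s["tcp_pos"],s["joint_pos"],s["orientation"],s["t"])
c=bot.read_camera("scene"); np.savez("scene4.npz",**c)
b=cv2.resize(c["img"][150:240,200:310,::-1],None,fx=6.5,fy=6.5,interpolation=cv2.INTER_CUBIC)
cv2.imwrite("pics/a4.png",b)
E
```

```text
[0.5412 0.0729 0.1699] [-0.0199  0.6851 -0.3298  1.8617  0.3458  0.652  -0.7551] [[ 0.1957  0.9807 -0.0008]
 [ 0.9807 -0.1957 -0.001 ]
 [-0.0012 -0.0006 -1.    ]] 10.925
```

View pics/a4.png

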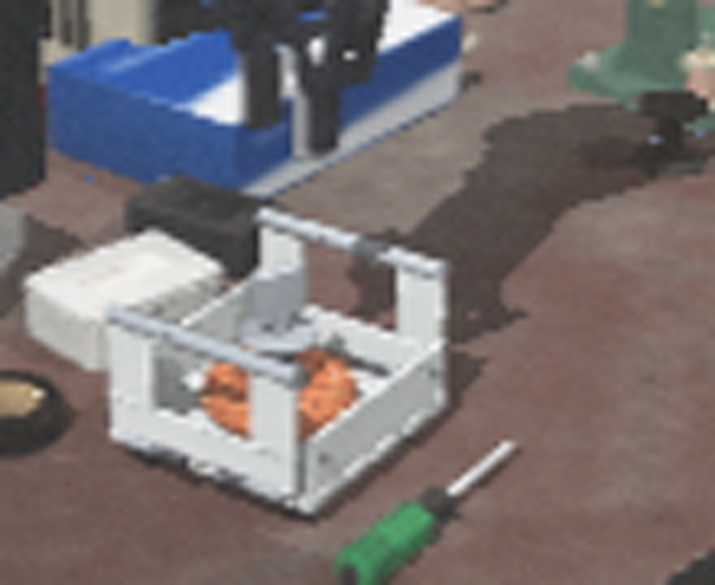

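Both panels now stand upright: bars at (110,312)-(300,375) and (260,215)-(445,268), with the paddle at (275,290) between them. I'll descend over the paddle and close lightly once to centre on it.

In the tool's units: 0.094 m is 0.1175, 0.085 m is 0.1063.

Call:
jog_arm(
  targets=[
    [[0.53,0.0063,0.0013,0.0375,0,0,0],[0.53,0.0063,0.0013,0.075,0,0,0],[0.53,0.0063,0.0013,0.1063,0,0,0],[0.53,0.0063,0.0013,0.1175,0,0,0],[0.53,0.0063,0.0013,0.1175,0,0,0]],
  ],
)

```text
t: 11.6
tcp_pos: [0.5434, 0.0785, 0.0759]
orientation: [[0.193, 0.981, -0.001], [0.981, -0.193, -0.001], [-0.001, -0.0, -1.0]]
contact_force: [-0.3, -0.1, 0.4]
gripper_width: 0.468
grasp_force: 0.0
```

Call:
jog_arm(
  targets=[
    [[1,0,0,0,0,0,0],[1,0,0,0,0,0,0],[1,0,0,0,0,0,0],[1,0,0,0,0,0,0],[1,0,0,0,0,0,0]],
  ],
  newtons=20,
)

```text
t: 12.22
tcp_pos: [0.5438, 0.0787, 0.0766]
orientation: [[0.193, 0.981, 0.001], [0.981, -0.193, 0.0], [0.0, 0.001, -1.0]]
contact_force: [-0.9, 0.6, 5.5]
gripper_width: 0.112
grasp_force: 25.6
```

```bash
python3 - <<'E'
from plant import bot
from h import *
s=bot.read_state()
for k in("t","tcp_pos","joint_pos","orientation","contact_force","torque","gripper_width","grasp_force"): print(k,np.array(s[k]))
E
```

```text
t 12.225
tcp_pos [0.5438 0.0787 0.0766]
joint_pos [-0.0837  0.833  -0.2428  1.9121  0.4255  0.4456 -0.8308]
orientation [[ 0.1927  0.9813  0.0009]
 [ 0.9813 -0.1927  0.0002]
 [ 0.0004  0.0008 -1.    ]]
contact_force [-0.9458  0.6363  5.468 ]
torque [0.0395 0.3393 0.0298]
gripper_width 0.11212613907716498
grasp_force 25.615147948265076
```

```bash
cat > look.py <<'E'
import sys
from plant import bot
from h import *
n=sys.argv[1]; s=bot.read_state(); im=[]
for i in range(2):
    c=bot.read_camera("scene"); im.append(c["img"].astype(float))
g=np.mean(im,0).mean(2); np.save(f"g_{n}.npy",np.mean(im,0))
print("t",s["t"],"yaw y",np.arctan2(s["orientation"][1][1],s["orientation"][0][1]),"q7",s["joint_pos"][6],"tcp",np.array(s["tcp_pos"]),"F",np.array(s["contact_force"]),"w",s["gripper_width"])
a=g[180:208,234:254].astype(int)
print("     "+" ".join(f"{x:3d}" for x in range(234,254)))
for r in range(a.shape[0]): print(180+r," "+" ".join(f"{v:3d}" for v in a[r]))
E
python3 look.py ref; python3 - <<'E'
from h import *
c=load("scene0")
for z in(.046,.066,.069,.077,.105,.058): print(z,proj(c,[.543,.078,z]),"rim toward cam",proj(c,[.543-.0142,.078+.0142,z]))
E
```

```text
t 12.225 yaw y -0.1938767775295314 q7 -0.8307620689276656 tcp [0.5438 0.0787 0.0766] F [-0.9458  0.6363  5.468 ] w 0.11212613907716498
     234 235 236 237 238 239 240 241 242 243 244 245 246 247 248 249 250 251 252 253
180   65  62  62  63  60  63  63  59  59  54  55  55  59  88  75  63  66  70  84  98
181   65  67  57  58  60  61  63  61  57  64  66  60  57  62  65  63  64  64  71  72
182   63  63  61  64  62  64  62  61  59  62  65  63  64  63  64  62  58  57  64  66
183   63  58  62  62  62  58  59  61  64  63  74  74  67  61  63  63  55  61  59  57
184   80  80  70  63  61  63  65  60  60  61  87  79  65  62  62  58  54  55  53  54
185   78  80  70  64  61  63  64  63  64  59  84  75  62  62  62  54  56  52  52  61
186   65  68  63  62  60  60  62  64  63  69  68  63  63  62  57  53  56  56  54  92
187   63  63  66  60  62  62  63  63  64  62  63  60  64  58  53  55  54  56  60  99
188   64  65  63  93 115  84  62  67  63  64  64  65  62  57  57  53  54  56  92 103
189   64  65  64  96  89  64  59  62  62  62  64  64  59  54  54  72  81 107 117 117
190   76  61  66  96  89  65  
[... 1165 characters left out ...]
196 203 205 202 202 171 140 135 136 138 112 107 105  96 106 106  87  82 102 114
205  136 165 185 197 204 205 198 196 156  99  69  88  91  99 100  95 122 119 108  86
206  163 150 128 152 173 187 198 204 206 200 190 153 115 110  97  90 155 158 131  98
207  146 137 121 107 152 141 156 179 191 202 203 146 106  92  94 141 151 182 168 182
0.046 [242.3677 206.5964] rim toward cam [242.3538 209.6689]
0.066 [242.3632 201.2514] rim toward cam [242.3492 204.2696]
0.069 [242.3626 200.4429] rim toward cam [242.3485 203.4529]
0.077 [242.3608 198.2786] rim toward cam [242.3466 201.2661]
0.105 [242.3544 190.6035] rim toward cam [242.34   193.5103]
0.058 [242.365  203.3986] rim toward cam [242.351  206.4388]
```

In the tool's units: -0.52 rad is -0.13.

Call:
jog_arm(
  targets=[
    [[0.83,0,0,0,0,0,0],[0.83,0,0,0,0,0,0],[0.83,0,0,0,0,0,-0.0325],[0.83,0,0,0,0,0,-0.065],[0.83,0,0,0,0,0,-0.0975],[0.83,0,0,0,0,0,-0.13],[0.83,0,0,0,0,0,-0.13]],
  ],
)

```text
t: 13.2
tcp_pos: [0.5434, 0.0783, 0.0758]
orientation: [[-0.319, 0.948, -0.0], [0.948, 0.319, 0.0], [0.0, -0.0, -1.0]]
contact_force: [0.0, 0.8, -0.2]
gripper_width: 0.171
grasp_force: 0.1
```

```bash
python3 look.py s1
```

```text
t 13.2 yaw y 0.3243544010744824 q7 -0.48645657370812045 tcp [0.5434 0.0783 0.0758] F [ 0.0334  0.7615 -0.2061] w 0.17145192068424892
     234 235 236 237 238 239 240 241 242 243 244 245 246 247 248 249 250 251 252 253
180   67  65  69  67  56  53  52  65  76  69  68  64  57  52  56  55  94 119 123 103
181   65  63  66  62  54  53  54  56  65  65  64  63  57  57  57  58 106 123 112  83
182   68  58  52  55  55  52  55  68  73  69  67  63  61  57  53  54 106 121  93  69
183   67  67  64  65  61  53  55  74  83  71  63  64  58  53  53  54 106 102  77  66
184   63  65  66  65  59  56  51  69  96  83  61  53  53  53  55  59  84  78  66  66
185   64  67  65  63  58  54  53  85 101  83  68  65  63  56  64  67  66  68  66  64
186   65  64  65  66  60  53  54  95 122 100  70  66  62  63  65  65  67  65  64  66
187   63  66  66  67  59  55  52  58 112 101  71  65  67  57  62  66  65  68  65  68
188   64  61  63  68  66  57  55  53 112  99  72  66  63  62  64  65  66  64  69  93
189   65  63  59 149 150  95  51  52 112 106  75  59  59  62  66  73  68  74 108 116
190   75  64  66 146 132  76  54
[... 797 characters left out ...]
 197 215 215 163 127
200  170 169 156 170 129  99  97 103 107 122 117 118 119 119 123 193 214 166 195 163
201  170 169 166 172 174 175 176 130 118 142 131 121 178 196 160 193 163 131 134 130
202  168 152 141 183 198 200 183 175 175 194 202 201 201 195 140 188 161 129 129 128
203  203 203 191 155 156 181 200 202 200 199 202 206 159 116  92  99  89 115 130 128
204  197 202 207 202 200 164 119 100 101 109  96  94 100  97 107 109  91  79 102 120
205  135 165 184 198 204 204 201 194 155 103  72  91  91 100 100  93 121 117 108  88
206  163 151 128 151 173 188 200 205 206 201 190 152 115 111  94  90 155 158 133 100
207  145 137 121 107 151 142 155 176 191 200 201 147 108  91 112 145 150 181 166 181
```

The flange rim shows as a bright band at rows 201-203, with a dark gap below it at rows 204-205, columns 243-247. A drop should brighten that gap, so I'll use it as the sign.

```bash
cat > lk.py <<'E'
from plant import bot
from h import *
s=bot.read_state(); g=bot.read_camera("scene")["img"].astype(float).mean(2)
print("t %.2f yaw %.3f q7 %.3f z %.4f"%(s["t"],np.arctan2(s["orientation"][1][1],s["orientation"][0][1]),s["joint_pos"][6],s["tcp_pos"][2]),"rows188-206 c243-247:",g[188:207,243:248].mean(1).astype(int))
E
python3 - <<'E'
E
python3 lk.py
```

```text
t 13.30 yaw 0.323 q7 -0.487 z 0.0759 rows188-206 c243-247: [ 73  71  88 103 106 104 104 102 104 105 109 127 119 154 198 176  98  89
 153]
```

In the tool's units: -0.2 rad is -0.05.

Call:
jog_arm(
  targets=[
    [[0.83,0,0,0,0,0,-0.025],[0.83,0,0,0,0,0,-0.05],[0.83,0,0,0,0,0,-0.05]],
  ],
)

```text
t: 13.72
tcp_pos: [0.5433, 0.0783, 0.0759]
orientation: [[-0.5, 0.866, -0.0], [0.866, 0.5, -0.0], [-0.0, -0.0, -1.0]]
contact_force: [-1.0, -1.4, -0.1]
gripper_width: 0.169
grasp_force: 0.3
```

```bash
python3 lk.py
```

```text
t 13.72 yaw 0.524 q7 -0.346 z 0.0759 rows188-206 c243-247: [ 86  93 117 123 113 111 111 108 108 110 115 126 126 153 199 174  96  93
 153]
```

In the tool's units: -0.12 rad is -0.03.

Call:
jog_arm(
  targets=[
    [[0.83,0,0,0,0,0,-0.03],[0.83,0,0,0,0,0,-0.03]],
  ],
)

```text
t: 14.02
tcp_pos: [0.5434, 0.0783, 0.076]
orientation: [[-0.6, 0.8, -0.0], [0.8, 0.6, -0.0], [-0.0, -0.0, -1.0]]
contact_force: [0.2, -0.6, 0.9]
gripper_width: 0.172
grasp_force: 0.4
```

```bash
python3 lk.py
```

```text
t 14.03 yaw 0.643 q7 -0.260 z 0.0760 rows188-206 c243-247: [ 93 103 133 126 115 113 113 113 113 111 119 123 119 173 199 172  93  91
 153]
```

In the tool's units: -0.12 rad is -0.03.

Call:
jog_arm(
  targets=[
    [[0.83,0,0,0,0,0,-0.03],[0.83,0,0,0,0,0,-0.03]],
  ],
)

```text
t: 14.32
tcp_pos: [0.5434, 0.0783, 0.076]
orientation: [[-0.691, 0.723, -0.0], [0.723, 0.691, -0.0], [-0.0, -0.0, -1.0]]
contact_force: [-1.5, -0.3, 0.1]
gripper_width: 0.175
grasp_force: 0.6
```

```bash
python3 lk.py
```

```text
t 14.32 yaw 0.762 q7 -0.172 z 0.0760 rows188-206 c243-247: [ 92  99 140 135 130 122 122 124 124 128 133 120 114 159 199 170  92  91
 152]
```

In the tool's units: -0.12 rad is -0.03.

Call:
jog_arm(
  targets=[
    [[0.83,0,0,0,0,0,-0.03],[0.83,0,0,0,0,0,-0.03]],
  ],
)

```text
t: 14.62
tcp_pos: [0.5435, 0.0783, 0.076]
orientation: [[-0.772, 0.635, -0.0], [0.635, 0.772, -0.0], [-0.0, -0.0, -1.0]]
contact_force: [-1.4, -0.7, 0.6]
gripper_width: 0.17
grasp_force: 0.7
```

```bash
python3 lk.py
```

```text
t 14.62 yaw 0.882 q7 -0.082 z 0.0760 rows188-206 c243-247: [ 85  95 129 132 138 130 126 126 126 131 132 126 111 160 197 169  92  90
 154]
```

In the tool's units: -0.12 rad is -0.03.

Call:
jog_arm(
  targets=[
    [[0.83,0,0,0,0,0,-0.03],[0.83,0,0,0,0,0,-0.03]],
  ],
)

```text
t: 14.92
tcp_pos: [0.5435, 0.0782, 0.076]
orientation: [[-0.843, 0.539, -0.0], [0.539, 0.843, -0.0], [-0.0, -0.0, -1.0]]
contact_force: [-2.1, -1.4, 1.0]
gripper_width: 0.173
grasp_force: 0.9
```

```bash
python3 lk.py
```

```text
t 14.93 yaw 1.002 q7 0.010 z 0.0760 rows188-206 c243-247: [ 81 109 123 128 138 124 125 124 123 129 132 125 107 168 196 169  90  93
 154]
```

In the tool's units: -0.12 rad is -0.03.

Call:
jog_arm(
  targets=[
    [[0.83,0,0,0,0,0,-0.03],[0.83,0,0,0,0,0,-0.03]],
  ],
)

```text
t: 15.22
tcp_pos: [0.5436, 0.0783, 0.076]
orientation: [[-0.901, 0.434, 0.0], [0.434, 0.901, -0.0], [-0.0, -0.0, -1.0]]
contact_force: [-1.0, -1.6, 1.2]
gripper_width: 0.168
grasp_force: 1.0
```

```bash
python3 lk.py
```

```text
t 15.22 yaw 1.122 q7 0.104 z 0.0760 rows188-206 c243-247: [ 79  96 117 117 141 129 132 132 129 132 135 130 108 168 196 168  89  90
 154]
```

In the tool's units: -0.12 rad is -0.03.

Call:
jog_arm(
  targets=[
    [[0.83,0,0,0,0,0,-0.03],[0.83,0,0,0,0,0,-0.03]],
  ],
)

```text
t: 15.52
tcp_pos: [0.5434, 0.0782, 0.076]
orientation: [[-0.946, 0.323, -0.0], [0.323, 0.946, -0.0], [0.0, -0.0, -1.0]]
contact_force: [-1.4, -2.2, 1.6]
gripper_width: 0.173
grasp_force: 1.3
```

```bash
python3 lk.py
```

```text
t 15.53 yaw 1.242 q7 0.199 z 0.0760 rows188-206 c243-247: [ 80  86  85 119 150 126 129 127 129 132 131 136 120 180 196 158  88  88
 153]
```

In the tool's units: -0.12 rad is -0.03.

Call:
jog_arm(
  targets=[
    [[0.83,0,0,0,0,0,-0.03],[0.83,0,0,0,0,0,-0.03],[0.83,0,0,0,0,0,-0.0175]],
  ],
)

```text
t: 15.95
tcp_pos: [0.544, 0.0788, 0.0761]
orientation: [[-0.966, 0.258, 0.001], [0.258, 0.966, 0.001], [-0.001, 0.001, -1.0]]
contact_force: [-1.2, -1.9, 1.0]
gripper_width: 0.17
grasp_force: 0.8
```

```bash
python3 lk.py
```

```text
t 15.95 yaw 1.310 q7 0.254 z 0.0761 rows188-206 c243-247: [ 78  87  93 132 152 131 124 130 131 132 127 131 128 196 192 152  91  89
 153]
```

In the tool's units: -0.17 rad is -0.0425.

Call:
jog_arm(
  targets=[
    [[0.82,0,0,0,0,0,-0.0225],[0.82,0,0,0,0,0,-0.0425],[0.82,0,0,0,0,0,-0.03]],
  ],
)

```text
t: 16.38
tcp_pos: [0.5437, 0.0786, 0.076]
orientation: [[-0.99, 0.138, 0.0], [0.138, 0.99, 0.001], [-0.0, 0.001, -1.0]]
contact_force: [-0.6, -1.6, 0.1]
gripper_width: 0.179
grasp_force: 0.8
```

```bash
python3 lk.py
```

```text
t 16.38 yaw 1.432 q7 0.353 z 0.0760 rows188-206 c243-247: [ 72  76  83 110 143 125 122 123 126 128 123 131 132 179 191 145  91  89
 154]
```

In the tool's units: -0.17 rad is -0.0425.

Call:
jog_arm(
  targets=[
    [[0.82,0,0,0,0,0,-0.0225],[0.82,0,0,0,0,0,-0.0425],[0.82,0,0,0,0,0,-0.03]],
  ],
)

```text
t: 16.8
tcp_pos: [0.5436, 0.0786, 0.076]
orientation: [[-1.0, 0.017, 0.0], [0.017, 1.0, 0.0], [-0.0, 0.0, -1.0]]
contact_force: [-1.4, -1.0, 0.5]
gripper_width: 0.174
grasp_force: 0.8
```

```bash
python3 lk.py
```

```text
t 16.80 yaw 1.554 q7 0.454 z 0.0760 rows188-206 c243-247: [ 71  68  81 129 149 128 125 125 127 123 129 120 127 180 176 140  88  93
 153]
```

In the tool's units: -0.17 rad is -0.0425.

Call:
jog_arm(
  targets=[
    [[0.82,0,0,0,0,0,-0.0225],[0.82,0,0,0,0,0,-0.0425],[0.82,0,0,0,0,0,-0.03]],
  ],
)

```text
t: 17.23
tcp_pos: [0.5437, 0.0786, 0.076]
orientation: [[-0.995, -0.104, 0.0], [-0.104, 0.995, 0.0], [-0.0, 0.0, -1.0]]
contact_force: [-0.1, -1.4, 0.8]
gripper_width: 0.183
grasp_force: 0.8
```

```bash
python3 lk.py
```

```text
t 17.23 yaw 1.675 q7 0.556 z 0.0760 rows188-206 c243-247: [ 62  63  65 109 135 117 113 119 116 117 121 118 129 168 165 138  86  91
 154]
```

In the tool's units: -0.17 rad is -0.0425.

Call:
jog_arm(
  targets=[
    [[0.82,0,0,0,0,0,-0.0225],[0.82,0,0,0,0,0,-0.0425],[0.82,0,0,0,0,0,-0.03]],
  ],
)

```text
t: 17.65
tcp_pos: [0.544, 0.0795, 0.0761]
orientation: [[-0.975, -0.223, 0.001], [-0.223, 0.975, 0.002], [-0.001, 0.002, -1.0]]
contact_force: [-0.1, -1.0, -0.8]
gripper_width: 0.177
grasp_force: 0.2
```

```bash
python3 lk.py
```

```text
t 17.65 yaw 1.796 q7 0.659 z 0.0761 rows188-206 c243-247: [ 64  68  73 129 127 123 123 122 125 127 123 108 128 169 170 139  92  90
 153]
```

In the tool's units: -0.17 rad is -0.0425.

Call:
jog_arm(
  targets=[
    [[0.82,0,0,0,0,0,-0.0225],[0.82,0,0,0,0,0,-0.0425],[0.82,0,0,0,0,0,-0.03]],
  ],
)

```text
t: 18.08
tcp_pos: [0.544, 0.0796, 0.0762]
orientation: [[-0.941, -0.339, 0.001], [-0.339, 0.941, 0.002], [-0.002, 0.002, -1.0]]
contact_force: [-1.0, 0.1, -0.5]
gripper_width: 0.178
grasp_force: 0.0
```

```bash
python3 lk.py
```

```text
t 18.07 yaw 1.917 q7 0.763 z 0.0762 rows188-206 c243-247: [ 70  70  71  89  89 122 112 118 111 112 124 124 133 111 128 150 166 134
 154]
```

The gap (rows 204-205) brightened from 92/90 to 166/134 and the grasp force fell to zero, so the bolt has dropped. I'll back the tool off by the lag, lower it 8 mm and grip.

In the tool's units: 0.008 m is 0.01, 0.004 m is 0.005, 0.18 rad is 0.045.

Call:
jog_arm(
  targets=[
    [[0.82,0,0,0.005,0,0,0.0225],[0.82,0,0,0.01,0,0,0.045],[0.82,0,0,0.01,0,0,0.045],[1,0,0,0.01,0,0,0.045],[1,0,0,0.01,0,0,0.045],[1,0,0,0.01,0,0,0.045],[1,0,0,0.01,0,0,0.045]],
  ],
  newtons=30,
)

```text
t: 19.0
tcp_pos: [0.5436, 0.0778, 0.068]
orientation: [[-0.986, -0.164, 0.0], [-0.164, 0.986, -0.001], [0.0, -0.001, -1.0]]
contact_force: [0.6, -2.9, 0.3]
gripper_width: 0.112
grasp_force: 29.2
```

```bash
python3 look.py drop; python3 -c "
from plant import bot
print(bot.read_state()['torque'])"
```

```text
t 19.0 yaw y 1.735793083558784 q7 0.5936980136187034 tcp [0.5436 0.0778 0.068 ] F [ 0.6248 -2.8849  0.3357] w 0.11191501574437068
     234 235 236 237 238 239 240 241 242 243 244 245 246 247 248 249 250 251 252 253
180   69  73  60  55  53  57  56  57  62  60  57  52  55  52  56  56  56  58  57  90
181   69  66  61  52  54  55  55  55  63  60  56  55  54  54  57  56  55  58  59 105
182   61  54 107  84  56  55  54  55  62  60  56  56  55  53  56  55  56  57  65 111
183   64  58  65  60  53  53  56  57  61  58  57  56  54  55  54  57  55  56  95 119
184   55  55  57  56  55  62  67  65  63  60  58  56  53  56  56  53  56  58 108 122
185   56  56  55  56  56  62  66  66  67  60  55  56  53  53  54  56  57  81 113 118
186   55  52  56  56  56  58 118  94  66  61  55  57  56  54  55  82  95 108 119 126
187   57  55  56  56  57  55 149 113  59  54  50  56  56  55  64  93 103 105 109 108
188   57  57  57  56  57  55  89  80  59  56  56  56  55  55  64 102 113 114 107 103
189   53  54  56  57  57  57  58  63  59  53  57  54  53  53  87 110 117 120 117 115
190   54  54  56  60  58  60  59  6
[... 832 characters left out ...]
126  90  61  60  58 118 132 128 131 125 125 128 131 129 131 130 132
201  168 169 148 156 148 110  79  73 146 146 115 113 120 119 127 131 128 130 129 130
202  168 152 148 168 175 129 108 107 152 125 112 119 121 179 175 142 128 130 128 130
203  203 202 174 169 174 174 173 176 131 100 116 180 199 201 167 108  82 117 129 129
204  195 201 203 203 200 179 174 179 179 177 174 178 193 169 132 108 102  89 101 114
205  137 165 184 196 204 206 202 197 175 164 167 149 112 104 100  95 154 136 109  87
206  161 152 128 150 171 187 199 205 205 201 192 152 118 110  97  90 156 159 133 100
207  147 134 120 106 151 140 156 178 191 202 202 147 107  92  96 141 151 182 167 182
[-0.8665911  -0.20865419  0.00421267]
```

The flange rim is now 2 rows lower (203-205) and the paddle is gripped at yaw 1.736. Now the first half turn forward.

In the tool's units: 0.0015 m is 0.0019, 0.0013 m is 0.0016, 1.2 rad is 0.3.

Call:
jog_arm(
  targets=[
    [[1,0,0,0.0003,0,0,0.0375],[1,0,0,0.0005,0,0,0.075],[1,0,0,0.0008,0,0,0.1125],[1,0,0,0.001,0,0,0.15],[1,0,0,0.0013,0,0,0.1875],[1,0,0,0.0014,0,0,0.225],[1,0,0,0.0016,0,0,0.2625],[1,0,0,0.0019,0,0,0.3]],
  ],
)

```text
t: 20.1
tcp_pos: [0.5436, 0.0776, 0.0665]
orientation: [[-0.506, 0.862, 0.0], [0.862, 0.506, -0.001], [-0.001, -0.001, -1.0]]
contact_force: [0.5, -5.1, -0.1]
gripper_width: 0.114
grasp_force: 29.5
```

In the tool's units: 0.0015 m is 0.0019, 0.001 m is 0.0013, 1.2 rad is 0.3.

Call:
jog_arm(
  targets=[
    [[1,0,0,0.0003,0,0,0.0375],[1,0,0,0.0005,0,0,0.075],[1,0,0,0.0008,0,0,0.1125],[1,0,0,0.001,0,0,0.15],[1,0,0,0.0013,0,0,0.1875],[1,0,0,0.0014,0,0,0.225],[1,0,0,0.0016,0,0,0.2625],[1,0,0,0.0019,0,0,0.3]],
  ],
)

```text
t: 21.1
tcp_pos: [0.5432, 0.0775, 0.065]
orientation: [[0.62, 0.784, -0.0], [0.784, -0.62, -0.001], [-0.001, 0.0, -1.0]]
contact_force: [0.4, -4.8, 0.9]
gripper_width: 0.108
grasp_force: 30.0
```

In the tool's units: 0.001 m is 0.0013, 0.0008 m is 0.001, 0.74 rad is 0.185.

Call:
jog_arm(
  targets=[
    [[1,0,0,0.0003,0,0,0.0375],[1,0,0,0.0005,0,0,0.075],[1,0,0,0.0008,0,0,0.1125],[1,0,0,0.001,0,0,0.15],[1,0,0,0.0013,0,0,0.185],[1,0,0,0.0013,0,0,0.185]],
  ],
)

```text
t: 21.85
tcp_pos: [0.543, 0.0777, 0.0639]
orientation: [[0.986, 0.165, -0.0], [0.165, -0.986, -0.001], [-0.001, 0.001, -1.0]]
contact_force: [-0.9, -5.3, 1.9]
gripper_width: 0.115
grasp_force: 29.2
```

```bash
python3 lk.py
```

```text
t 21.85 yaw -1.405 q7 -1.603 z 0.0639 rows188-206 c243-247: [ 56  56  57  67  70  72 119 141 131 131 131 133 136 135 128 124 162 193
 176]
```

In the tool's units: -0.045 m is -0.0563, -0.02 m is -0.025, -0.72 rad is -0.18.

Call:
jog_arm(
  targets=[
    [[0.53,0,0,0,0,0,0],[0.53,0,0,0,0,0,0],[0.53,0,0,-0.025,0,0,0],[0.53,0,0,-0.0563,0,0,0],[0.53,0,0,-0.0563,0,0,-0.045],[0.53,0,0,-0.0563,0,0,-0.09],[0.53,0,0,-0.0563,0,0,-0.135],[0.53,0,0,-0.0563,0,0,-0.18]],
  ],
)

```text
t: 22.9
tcp_pos: [0.5437, 0.0798, 0.1091]
orientation: [[0.626, 0.78, 0.001], [0.78, -0.626, 0.002], [0.002, -0.0, -1.0]]
contact_force: [-0.2, 1.3, 0.2]
gripper_width: 0.472
grasp_force: 0.0
```

In the tool's units: -1.44 rad is -0.36.

Call:
jog_arm(
  targets=[
    [[0.53,0,0,0,0,0,-0.045],[0.53,0,0,0,0,0,-0.09],[0.53,0,0,0,0,0,-0.135],[0.53,0,0,0,0,0,-0.18],[0.53,0,0,0,0,0,-0.225],[0.53,0,0,0,0,0,-0.27],[0.53,0,0,0,0,0,-0.315],[0.53,0,0,0,0,0,-0.36]],
  ],
)

```text
t: 23.9
tcp_pos: [0.5436, 0.0796, 0.1092]
orientation: [[-0.691, 0.723, 0.001], [0.723, 0.691, 0.002], [0.001, 0.001, -1.0]]
contact_force: [0.6, 0.2, 0.5]
gripper_width: 0.467
grasp_force: 0.0
```

In the tool's units: -0.98 rad is -0.245.

Call:
jog_arm(
  targets=[
    [[0.53,0,0,0,0,0,-0.045],[0.53,0,0,0,0,0,-0.09],[0.53,0,0,0,0,0,-0.135],[0.53,0,0,0,0,0,-0.18],[0.53,0,0,0,0,0,-0.225],[0.53,0,0,0,0,0,-0.245],[0.53,0,0,0,0,0,-0.245]],
  ],
)

```text
t: 24.78
tcp_pos: [0.5435, 0.0793, 0.1091]
orientation: [[-0.986, -0.164, 0.0], [-0.164, 0.986, 0.002], [-0.0, 0.002, -1.0]]
contact_force: [-0.3, -0.6, -1.0]
gripper_width: 0.466
grasp_force: 0.0
```

```bash
python3 lk.py; python3 -c "
from plant import bot
s=bot.read_state();print(s['tcp_pos'],s['orientation'],s['contact_force'])"
```

```text
t 24.77 yaw 1.736 q7 0.644 z 0.1091 rows188-206 c243-247: [181 167 169 167 166 140 141 150 139 143 142 146 143 147 122 125 192 171
 157]
[0.54351855 0.07916173 0.10909028] [[-9.86548797e-01 -1.63467015e-01  8.28836988e-05]
 [-1.63466828e-01  9.86548223e-01  1.09523466e-03]
 [-2.60803506e-04  1.06695370e-03 -9.99999397e-01]] [0.06120748 0.15394419 0.95197169]
```

In the tool's units: 0.045 m is 0.0563, -0.0015 m is -0.0019.

Call:
jog_arm(
  targets=[
    [[0.53,0,-0.0019,0.0375,0,0,0],[0.53,0,-0.0019,0.0563,0,0,0],[0.53,0,-0.0019,0.0563,0,0,0],[1,0,-0.0019,0.0563,0,0,0],[1,0,-0.0019,0.0563,0,0,0],[1,0,-0.0019,0.0563,0,0,0],[1,0,-0.0019,0.0563,0,0,0],[1,0,-0.0019,0.0563,0,0,0]],
  ],
  newtons=30,
)

```text
t: 25.82
tcp_pos: [0.5443, 0.0776, 0.0646]
orientation: [[-0.986, -0.165, 0.001], [-0.165, 0.986, 0.001], [-0.001, 0.001, -1.0]]
contact_force: [0.6, 1.6, 2.8]
gripper_width: 0.113
grasp_force: 29.1
```

In the tool's units: 0.0015 m is 0.0019, 0.001 m is 0.0013, 1.2 rad is 0.3.

Call:
jog_arm(
  targets=[
    [[1,0,0,0.0003,0,0,0.0375],[1,0,0,0.0005,0,0,0.075],[1,0,0,0.0008,0,0,0.1125],[1,0,0,0.001,0,0,0.15],[1,0,0,0.0013,0,0,0.1875],[1,0,0,0.0014,0,0,0.225],[1,0,0,0.0016,0,0,0.2625],[1,0,0,0.0019,0,0,0.3]],
  ],
)

```text
t: 26.82
tcp_pos: [0.5438, 0.0767, 0.0628]
orientation: [[-0.506, 0.862, 0.0], [0.862, 0.506, -0.001], [-0.001, -0.0, -1.0]]
contact_force: [-0.2, 0.4, 1.1]
gripper_width: 0.113
grasp_force: 30.2
```

In the tool's units: 0.0015 m is 0.0019, 0.001 m is 0.0013, 1.2 rad is 0.3.

Call:
jog_arm(
  targets=[
    [[1,0,0,0.0003,0,0,0.0375],[1,0,0,0.0005,0,0,0.075],[1,0,0,0.0008,0,0,0.1125],[1,0,0,0.001,0,0,0.15],[1,0,0,0.0013,0,0,0.1875],[1,0,0,0.0014,0,0,0.225],[1,0,0,0.0016,0,0,0.2625],[1,0,0,0.0019,0,0,0.3]],
  ],
)

```text
t: 27.82
tcp_pos: [0.5429, 0.0768, 0.0613]
orientation: [[0.62, 0.785, -0.002], [0.785, -0.62, -0.001], [-0.002, -0.001, -1.0]]
contact_force: [-1.3, 0.7, 2.6]
gripper_width: 0.111
grasp_force: 30.3
```

In the tool's units: 0.001 m is 0.0013, 0.0008 m is 0.001, 0.74 rad is 0.185.

Call:
jog_arm(
  targets=[
    [[1,0,0,0.0003,0,0,0.0375],[1,0,0,0.0005,0,0,0.075],[1,0,0,0.0008,0,0,0.1125],[1,0,0,0.001,0,0,0.15],[1,0,0,0.0013,0,0,0.185],[1,0,0,0.0013,0,0,0.185],[1,0,0,0.0013,0,0,0.185]],
  ],
)

```text
t: 28.7
tcp_pos: [0.5426, 0.0773, 0.0602]
orientation: [[0.986, 0.169, -0.002], [0.169, -0.986, -0.0], [-0.002, -0.0, -1.0]]
contact_force: [-1.8, 1.4, 5.5]
gripper_width: 0.111
grasp_force: 29.2
```

```bash
python3 lk.py; python3 - <<'E'
from plant import bot
from h import *
c=bot.read_camera("scene")
cv2.imwrite("pics/fin.png",cv2.resize(c["img"][150:240,200:310,::-1],None,fx=6.5,fy=6.5,interpolation=cv2.INTER_CUBIC))
E
```

```text
t 28.70 yaw -1.401 q7 -1.644 z 0.0602 rows188-206 c243-247: [ 57  57  57  58  68  66  70  98 137 120 131 131 133 131 124 124 124 167
 201]
```

View pics/fin.png

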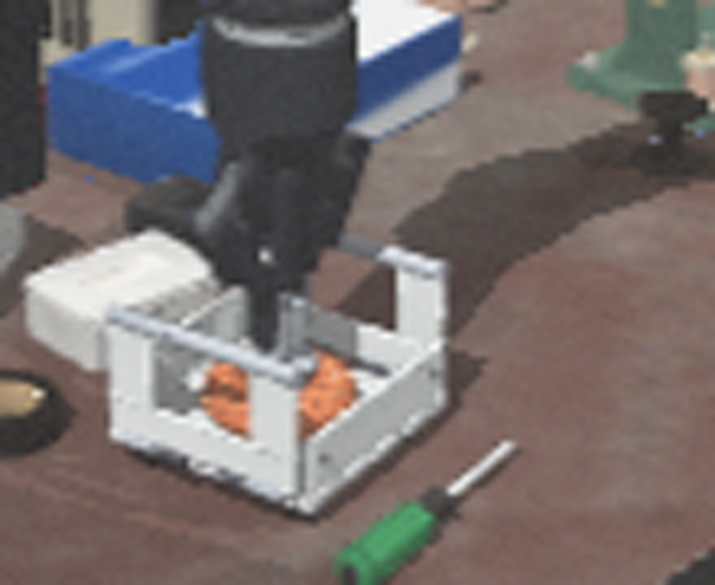

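The picture shows both panels upright (bars at (110,312)-(300,375), with the right bar ending at (445,268)). The paddle is held at about (285,320), and the loose things are where they were. The paddle top is 2-3 rows lower than at the drop, which matches 8 mm, so the full turn is in.

```bash
python3 -c "
from plant import bot
print(bot.job_done())"
```

```text
the job is handed in; nothing more can be done
None
```

I handed in the job at 28.7 s: both panels stand upright against their stops, the bolt dropped into its thread start and was then turned one full turn forward, and the fingers are still holding it by its flat head.

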